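# Hold the towel clip open astride the carton's lid

## Robot

A 6-joint arm with a two-finger parallel gripper is mounted at the origin on the work surface. World frame = base frame: x ahead of the robot, y to its left, z up, the work surface at z = 0. Lengths are in m, angles in rad, forces in N, time in s.
With the tool pointing down it reaches from about 0.35 to 0.725 m from the base axis. Payload 6 kg.
Tool frame: the origin (TCP) lies at the very end of the fingers, on their centre line; the grasp point (between the pads) lies 19 mm behind it; z points along the fingers, y is the line along which they close (so a half turn about z gives the same grasp; the last joint's range is limited). The gripper opens to 85 mm and grips with 20 to 120 N. Pads are 22 mm wide; open, the fingers measure 114 mm over their backs; the gripper's body (76 mm by 85 mm) begins 54 mm behind the grasp point. The pads swing forward as they close: fully open they stand 13 mm farther back than shut.
Start: joints at [1.522, 0.04, 0.085, 0, -1.615, -0.334], TCP at [0.224, 0.557, 0.231] pointing down, gripper open.
Joint ranges: [-2.56, 2.56], [-1.29, 2.01], [-1.08, 1.49], [-3.29, 1.98], [-2.81, -0.18], [-2.99, 2.99]. Speed limits (rad/s): [2.57, 2.57, 3.01, 3.14, 3.14, 3.14].

## Interface

Orientations are given as a unit quaternion [x, y, z, w].
In Python, from workcell import manip, optics gives the robot as it stands.
- The arm moves only by the tool jog_arm, never from a script. Its argument "motion" is a list of rows, each an object of numbers: "ax", "ay", "az": the turn, a rotation vector about the world's x, y, z in rad; "dx", "dy", "dz": the shift along the world's x, y, z in m; "claw": the opening, from 0 (shut) to 1 (fully open). In form: [{"ax": .., "ay": .., "az": .., "dx": .., "dy": .., "dz": .., "claw": ..}, ...]. A call has exactly 5 rows; each row shifts and turns the commanded pose from where the row before left it; what a row does not reach is not made up. A row lasts 1/12 s, in which the tool goes at most 41.7 mm and 7.16 degrees, less where a joint would pass 70% of its speed; a pose out of reach is approached as far as the arm can. A call with a gripper value outside its range is refused whole. The fingers move at their own pace and stop on an object; "force" is the grip in N (left out, the last holds). Time passes only in rows, so rows that do not move let the fingers close, or fill a call up. It gives the time, the measured TCP pose, the force and the opening at its end, in the units of the state.
- manip.get_state(): the state, without advancing time (a new reading comes with each control period).
- optics.snapshot(name): name is "side" or "top" or "wrist"; returns (picture, depth): 400x640x3 uint8, red, green, blue; 400x640 float32, m along the optical axis (not along the pixel's ray), 0 where there is no reading.
- optics.camera_info(name): a dict with "vfov" (degrees; the focal length in pixels is half the picture's height over the tangent of half this angle, whatever the lens; pixels are square), "cx", "cy" (the principal point, pixels), "eye" and "orientation" of the camera in the world; the wrist camera has in their place "tool_from_camera" (4x4, takes a point from camera to tool coordinates, whose origin is the TCP and whose axes are the flange's). Camera axes: x right, y down, z forward; pixel columns grow to the right and rows downward; lengths in m; the calibration is good to about 2 mm. A picture is of the moment at which its call begins: read the wrist's pose just before it. camera_info takes no time and is no camera call.
- manip.sign_off(): hands the job in, once; it reports no verdict.
The state is a dict: "t": time; "joint_positions": joint angles; "qd": joint speeds; "effort": joint torques, N m; "eef_pos": TCP position; "orientation": TCP orientation; "wrist_force": force on the tool from outside, world axes, zero at the start; "wrist_torque": the same for the moment, N m; "finger_gap": finger opening in m.
Only numpy, scipy, OpenCV 4.12 (cv2) and the standard library are available. Lean on these libraries where they do the work, as an engineer would, in place of code of your own. Each camera call takes 0.05 s, during which the arm holds its last target. There are 200 camera calls.

## Task

I want to slip a note behind the standing card lid of the laundry-tablet carton and clip it there: squeeze the wooden towel clip open, lift it off the rail of its steel stand, and bring it down astride the middle of the lid's top edge, so that the card stands well inside the widely gaping jaws and the clip touches the carton nowhere. Do not let it bite: your program finishes while still holding the clip squeezed open there, and the carton and the other things on the counter stay where they are.

Things in the scene. Friction and masses are not known exactly. Their poses are not given: they have to be found in the camera images.
- clip: Sprung towel clip of pale wood, 70 g: two mirror-image arms on a 5 mm radius pivot pin. Parked upright on the stand's rail, handles up. Origin: middle of the pivot. z up, y along the pivot and bitten edge, x: jaws and handles open and close along it. Jaws 50 mm wide (y), tips 45 mm below the origin; fully open, tips 36 mm apart, 41 mm below it; gape 25 mm at 20 mm below it.
- clip_grip (a point): Point between the clip's two handles, 28 mm above its origin (same axes): squeeze here along x. Handles are flat boards 36 mm wide (y). Parked they flare to 54 mm over their outer top edges, 33 mm above the origin; fully squeezed their outer faces are parallel, 28 mm apart, 6 to 40 mm above the origin. Takes 6 N to start, 12 N at the stop; up to 25 N does no harm.
- clip_jaw_a (a joint): Opening of the clip: angle of one arm about the pivot (the other mirrors it), rad. 0 = parked, biting the 6 mm rail; -0.06 = shut on nothing; 0.35 = fully squeezed, at its stop.
- stand: Steel stand fixed to the counter: a base plate 90 x 150 x 8 mm with an upright rail plate on it along its y, 6 mm thick (x), 140 mm long (y), top edge 75 mm above the counter. Origin: centre of the underside; z up. The clip bites the rail within 40 mm of its middle, tips 25 mm below its top edge.
- carton: Open brown card carton holding white tablets, 90 mm (x) x 130 mm (y) x 90 mm high, 1.2 kg, free to slide. Its card lid stands upright along the +x side, flush with the outer face: 3 mm thick (x), 116 mm wide (y), its top edge 160 mm above the counter. Origin: centre of the underside; z up. (Another, closed carton of the same size has no standing lid.)
- lid_edge (a point): Middle of the top edge of the carton's standing card lid, 43.5 mm along +x from the carton's origin, 160 mm up; axes as the carton's.
- soap_dish: White dish 110 x 75 mm with a soap bar, 28 mm high in all; bystander, origin under its centre.
- candle_goblet: Terracotta candle goblet, 76 mm wide, 90 mm high; bystander, origin under its centre.
- pump_bottle: White bottle, 60 mm across, 150 mm high; bystander, origin under its centre.
- lotion_bottle: Terracotta bottle with wooden cap, 56 mm across, 130 mm high; bystander, origin under its centre.
- tumbler: White tumbler, 72 mm across, 90 mm high; bystander, origin under its centre.
- closed_carton: Closed brown carton 90 x 130 x 90 mm without a standing lid; bystander, origin under its centre.
- nail_brush: Wooden brush about 160 mm long, lying; bystander.
Mind the look-alikes: they are no part of the job. What is shaped like the clip but blue is not meant.

How it is judged:
By the outcome, as a careful person would: the job done as asked, in the order asked, and still so for the second after the job is handed in, while the arm keeps its last pose, push and grip.
It also fails if it takes over 37 s, if anything falls off the work surface, if the arm or the gripper's body presses on something with over 40 N, if the wrist force passes 120 N, or if a joint passes its speed limit or range.

## Working session

There is one attempt and no reset: what is moved stays moved. The work goes in short steps, Python scripts to look and compute and a tool call to move; the robot and the scene stay as the last step left them, time stands still between calls to the robot, and variables do not carry over. Pictures are saved under pics/ and viewed, on a budget of 10 in all, crops included, one or two more only if the job needs it, and the job is handed in when it is done.

Besides the shell and the picture viewer there is one more tool, called after "Call:" in YAML: its name, and indented under it one key for each argument. jog_arm: Moves the arm, as the interface text tells. Its arguments: {"type":"object","properties":{"motion":{"type":"array"},"force":{"type":"number"}},"required":["motion"]}

```bash
mkdir -p pics; cat > h.py <<'E'
import numpy as np, cv2
from workcell import manip, optics
from scipy.spatial.transform import Rotation as R
def cam(n,s=None):
    i=optics.camera_info(n); f=200/np.tan(np.radians(i['vfov'])/2)
    if n=='wrist':
        T=np.array(i['tool_from_camera']); r=R.from_quat(s['orientation']).as_matrix()
        return f,i['cx'],i['cy'],r@T[:3,:3],np.array(s['eef_pos'])+r@T[:3,3]
    o=np.array(i['orientation']); M=o if o.shape==(3,3) else R.from_quat(o).as_matrix()
    return f,i['cx'],i['cy'],M,np.array(i['eye'])
def cloud(n):
    s=manip.get_state(); im,d=optics.snapshot(n); f,cx,cy,M,e=cam(n,s)
    v,u=np.mgrid[:400,:640]; P=np.dstack([(u-cx)/f*d,(v-cy)/f*d,d])@M.T+e
    P[d==0]=np.nan
    return im,d,P
E
python3 - <<'E'
from h import *
for n in('side','top'):
    im,d,P=cloud(n); np.savez('/tmp/'+n,im=im,d=d,P=P)
    cv2.imwrite(f'pics/{n}0.png',im[...,::-1]); print(n,optics.camera_info(n),(d>0).mean())
print(manip.get_state())
E
```

```text
side {'vfov': 50.978475632837295, 'cx': 315.2348402077239, 'cy': 206.58242844237006, 'eye': array([ 0.01384603, -0.75370822,  1.05090091]), 'orientation': array([ 0.87187334, -0.30590894,  0.1234252 , -0.36197076])} 0.9960859375
top {'vfov': 44.308296463920705, 'cx': 310.3951190405053, 'cy': 198.91474814781026, 'eye': array([ 0.50323477, -0.04154986,  1.83433633]), 'orientation': array([-0.70000086,  0.71319902, -0.02022734,  0.03060729])} 0.9961640625
{'t': 0.1, 'joint_positions': array([ 1.52167276e+00,  4.07408586e-02,  8.38984087e-02, -4.19148874e-04,
       -1.61543486e+00, -3.33729058e-01]), 'qd': array([-0.00130357, -0.00268743,  0.00225959,  0.00160069,  0.00169249,
       -0.00042883]), 'effort': array([-3.75373143e-03, -3.69343507e+01,  3.48283195e+01,  6.95180252e+00,
       -4.60380747e-03, -3.03788440e-06]), 'eef_pos': array([0.22394328, 0.55633893, 0.23037598]), 'orientation': array([ 9.81735323e-01, -1.90250263e-01, -1.02237239e-04,  7.62702396e-04]), 'wrist_force': array([0.05490746, 0.26311381, 0.58358244]), 'wrist_torque': array([-0.00248567, -0.04647599,  0.01099356]), 'finger_gap': 0.08533104223603469}
```

View pics/side0.png

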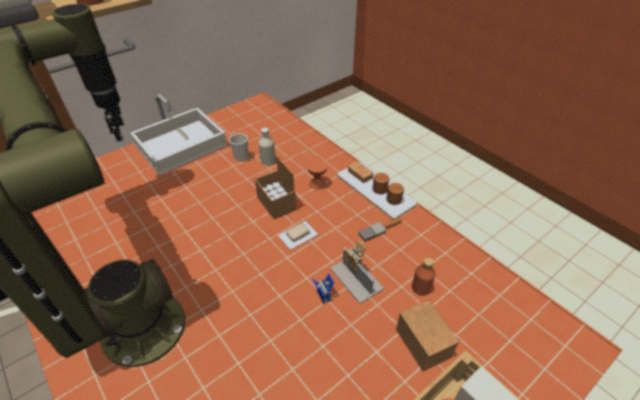

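View pics/top0.png

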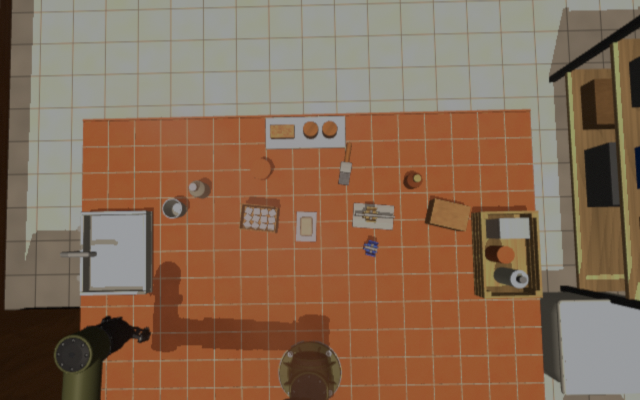

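The side view shows the open carton at (277,193) with its lid at (287,172), and the stand with the wooden clip at (357,252-270). The blue clip is at (323,288). In the top view the carton is at (260,218), the stand at (373,215) and the clip at about (370,212).

```bash
python3 - <<'E'
from h import *
for n in('top','side'):
    D=np.load(f'/tmp/{n}.npz'); P=D['P']; im=D['im'].astype(int)
    boxes={'top':dict(stand=(345,195,402,235),carton=(235,195,285,240),closed=(425,190,475,235)),'side':dict(stand=(330,235,385,302),carton=(250,155,300,220))}[n]
    for k,(a,b,c,d) in boxes.items():
        p=P[b:d,a:c].reshape(-1,3); p=p[~np.isnan(p[:,0])]
        for lo,hi in((.005,.025),(.05,.085),(.085,.1),(.1,.14),(.12,.3)):
            q=p[(p[:,2]>lo)&(p[:,2]<hi)]
            if len(q)>5:
                r=cv2.minAreaRect((q[:,:2]*1000).astype(np.float32)); print(n,k,lo,hi,len(q),np.round(q.mean(0),3),np.round(r[0]),np.round(r[1]),round(r[2],1),'zmax',q[:,2].max().round(3))
E
```

```text
top stand 0.005 0.025 628 [ 0.568 -0.248  0.009] [ 573. -248.] [208. 145.] 89.0 zmax 0.023
top stand 0.05 0.085 63 [ 0.568 -0.247  0.071] [ 565. -246.] [138.  21.] 80.6 zmax 0.084
top stand 0.085 0.1 47 [ 0.571 -0.225  0.096] [ 571. -227.] [50. 28.] 89.1 zmax 0.1
top stand 0.1 0.14 125 [ 0.571 -0.226  0.115] [ 572. -226.] [42. 52.] 88.4 zmax 0.135
top stand 0.12 0.3 45 [ 0.57  -0.225  0.127] [ 572. -227.] [34. 53.] 87.6 zmax 0.135
top carton 0.005 0.025 149 [0.573 0.174 0.01 ] [572. 175.] [184. 164.] 89.0 zmax 0.025
top carton 0.05 0.085 156 [0.569 0.173 0.063] [566. 171.] [131.  90.] 83.6 zmax 0.085
top carton 0.085 0.1 64 [0.558 0.181 0.091] [565. 171.] [131.  88.] 83.4 zmax 0.099
top carton 0.1 0.14 19 [0.608 0.171 0.121] [608. 169.] [119.   3.] 85.0 zmax 0.14
top carton 0.12 0.3 50 [0.609 0.166 0.152] [609. 165.] [114.   3.] 83.4 zmax 0.169
top closed 0.005 0.025 203 [ 0.578 -0.531  0.01 ] [ 577. -530.] [184. 163.] 88.9 zmax 0.025
top closed 0.05 0.085 220 [ 0.564 -0.495  0.078] [ 566. -510.] [133.  91.] 75.8 zmax 0.085
top closed 0.085 0.1 785 [ 0.566 -0.509  0.09 ] [ 566. -509.
[... 284 characters left out ...]
7.4 zmax 0.085
side stand 0.085 0.1 53 [ 0.566 -0.238  0.094] [ 569. -230.] [50. 26.] 84.9 zmax 0.1
side stand 0.1 0.14 219 [ 0.572 -0.231  0.116] [ 569. -230.] [55. 44.] 0.1 zmax 0.134
side stand 0.12 0.3 78 [ 0.573 -0.23   0.127] [ 568. -228.] [35. 55.] 87.2 zmax 0.134
side carton 0.005 0.025 362 [0.596 0.225 0.011] [616. 253.] [364. 187.] 56.1 zmax 0.025
side carton 0.05 0.085 569 [0.565 0.171 0.067] [583. 243.] [294. 107.] 74.8 zmax 0.085
side carton 0.085 0.1 195 [0.565 0.167 0.091] [563. 170.] [139.  92.] 83.1 zmax 0.1
side carton 0.1 0.14 136 [0.605 0.161 0.12 ] [606. 164.] [122.   6.] 82.5 zmax 0.139
side carton 0.12 0.3 173 [0.606 0.162 0.143] [606. 166.] [119.   5.] 83.1 zmax 0.165
```

Call:
jog_arm:
  motion:
    - {"dx": 0.014, "dy": -0.031, "dz": 0.012, "az": -0.049, "claw": 1}
    - {"dx": 0.014, "dy": -0.031, "dz": 0.012, "az": -0.049, "claw": 1}
    - {"dx": 0.014, "dy": -0.031, "dz": 0.012, "az": -0.049, "claw": 1}
    - {"dx": 0.014, "dy": -0.031, "dz": 0.012, "az": -0.049, "claw": 1}
    - {"dx": 0.014, "dy": -0.031, "dz": 0.012, "az": -0.049, "claw": 1}

```text
schema error: expected keys ax, ay, az, dx, dy, dz, claw
```

Call:
jog_arm:
  motion:
    - {"dx": 0.014, "dy": -0.031, "dz": 0, "az": -0.049, "claw": 1}
    - {"dx": 0.014, "dy": -0.031, "dz": 0, "az": -0.049, "claw": 1}
    - {"dx": 0.014, "dy": -0.031, "dz": 0, "az": -0.049, "claw": 1}
    - {"dx": 0.014, "dy": -0.031, "dz": 0, "az": -0.049, "claw": 1}
    - {"dx": 0.014, "dy": -0.031, "dz": 0, "az": -0.049, "claw": 1}

```text
schema error: expected keys ax, ay, az, dx, dy, dz, claw
```

```bash
python3 - <<'E'
from h import *
s=manip.get_state();print(optics.camera_info('wrist'));print(s['eef_pos'],s['joint_positions'],R.from_quat(s['orientation']).as_matrix().round(3))
E
```

```text
{'vfov': 66.45742464981402, 'cx': 319.93714329885086, 'cy': 200.85167125977662, 'tool_from_camera': array([[ 4.72936823e-05, -9.53276853e-01, -3.02098064e-01,
         7.80972429e-02],
       [ 9.99999754e-01,  2.56625852e-04, -6.53237598e-04,
        -1.27037343e-03],
       [ 7.00242454e-04, -3.02097958e-01,  9.53276630e-01,
        -1.42635079e-01],
       [ 0.00000000e+00,  0.00000000e+00,  0.00000000e+00,
         1.00000000e+00]])}
[0.22394328 0.55633893 0.23037598] [ 1.52167276e+00  4.07408586e-02  8.38984087e-02 -4.19148874e-04
 -1.61543486e+00 -3.33729058e-01] [[ 0.928 -0.374 -0.   ]
 [-0.374 -0.928 -0.001]
 [ 0.     0.002 -1.   ]]
```

Call:
jog_arm:
  motion:
    - {"ax": 0, "ay": 0, "dx": 0.014, "dy": -0.031, "dz": 0.012, "az": -0.049, "claw": 1}
    - {"ax": 0, "ay": 0, "dx": 0.014, "dy": -0.031, "dz": 0.012, "az": -0.049, "claw": 1}
    - {"ax": 0, "ay": 0, "dx": 0.014, "dy": -0.031, "dz": 0.012, "az": -0.049, "claw": 1}
    - {"ax": 0, "ay": 0, "dx": 0.014, "dy": -0.031, "dz": 0.012, "az": -0.049, "claw": 1}
    - {"ax": 0, "ay": 0, "dx": 0.014, "dy": -0.031, "dz": 0.012, "az": -0.049, "claw": 1}

```text
t: 0.52
eef_pos: [0.2943, 0.3999, 0.2914]
orientation: [0.951, -0.31, -0.0, 0.0]
wrist_force: [0.3, 0.4, 0.1]
finger_gap: 0.0856
```

Call:
jog_arm:
  motion:
    - {"ax": 0, "ay": 0, "dx": 0.014, "dy": -0.031, "dz": 0, "az": -0.049, "claw": 1}
    - {"ax": 0, "ay": 0, "dx": 0.014, "dy": -0.031, "dz": 0, "az": -0.049, "claw": 1}
    - {"ax": 0, "ay": 0, "dx": 0.014, "dy": -0.031, "dz": 0, "az": -0.049, "claw": 1}
    - {"ax": 0, "ay": 0, "dx": 0.014, "dy": -0.031, "dz": 0, "az": -0.049, "claw": 1}
    - {"ax": 0, "ay": 0, "dx": 0.014, "dy": -0.031, "dz": 0, "az": -0.049, "claw": 1}

```text
t: 0.93
eef_pos: [0.3642, 0.245, 0.2911]
orientation: [0.906, -0.424, -0.0, 0.0]
wrist_force: [1.4, 0.7, 0.4]
finger_gap: 0.0853
```

Call:
jog_arm:
  motion:
    - {"ax": 0, "ay": 0, "dx": 0.014, "dy": -0.031, "dz": 0, "az": -0.049, "claw": 1}
    - {"ax": 0, "ay": 0, "dx": 0.014, "dy": -0.031, "dz": 0, "az": -0.049, "claw": 1}
    - {"ax": 0, "ay": 0, "dx": 0.014, "dy": -0.031, "dz": 0, "az": -0.049, "claw": 1}
    - {"ax": 0, "ay": 0, "dx": 0.014, "dy": -0.031, "dz": 0, "az": -0.049, "claw": 1}
    - {"ax": 0, "ay": 0, "dx": 0.014, "dy": -0.031, "dz": 0, "az": -0.049, "claw": 1}

```text
t: 1.35
eef_pos: [0.4342, 0.0899, 0.2912]
orientation: [0.847, -0.531, -0.0, -0.0]
wrist_force: [0.4, 0.8, -0.0]
finger_gap: 0.0856
```

```bash
python3 - <<'E'
from h import *
im,d,P=cloud('wrist'); np.savez('/tmp/w1',im=im,d=d,P=P)
p=P.reshape(-1,3);q=p[(p[:,2]>.12)&(p[:,2]<.18)&(abs(p[:,0]-.6)<.06)&(abs(p[:,1]-.17)<.1)]
print(manip.get_state()['eef_pos'],len(q), q.mean(0) if len(q) else '')
E
```

```text
[0.43561364 0.08571708 0.29122571] 2312 [0.60609973 0.16414128 0.14452251]
```

Call:
jog_arm:
  motion:
    - {"ax": 0, "ay": 0, "dx": 0.0134, "dy": -0.031, "dz": 0, "az": -0.049, "claw": 1}
    - {"ax": 0, "ay": 0, "dx": 0.0134, "dy": -0.031, "dz": 0, "az": -0.049, "claw": 1}
    - {"ax": 0, "ay": 0, "dx": 0.0134, "dy": -0.031, "dz": 0, "az": -0.049, "claw": 1}
    - {"ax": 0, "ay": 0, "dx": 0.0134, "dy": -0.031, "dz": 0, "az": -0.049, "claw": 1}
    - {"ax": 0, "ay": 0, "dx": 0.0134, "dy": -0.031, "dz": 0, "az": -0.049, "claw": 1}

```text
t: 1.82
eef_pos: [0.5013, -0.065, 0.2909]
orientation: [0.776, -0.631, -0.0, 0.0]
wrist_force: [0.8, 0.9, 0.7]
finger_gap: 0.0855
```

Call:
jog_arm:
  motion:
    - {"ax": 0, "ay": 0, "dx": 0.0134, "dy": -0.031, "dz": 0, "az": -0.049, "claw": 1}
    - {"ax": 0, "ay": 0, "dx": 0.0134, "dy": -0.031, "dz": 0, "az": -0.049, "claw": 1}
    - {"ax": 0, "ay": 0, "dx": 0.0134, "dy": -0.031, "dz": 0, "az": -0.049, "claw": 1}
    - {"ax": 0, "ay": 0, "dx": 0.0134, "dy": -0.031, "dz": 0, "az": -0.049, "claw": 1}
    - {"ax": 0, "ay": 0, "dx": 0.0134, "dy": -0.031, "dz": 0, "az": -0.049, "claw": 1}

```text
t: 2.23
eef_pos: [0.5684, -0.22, 0.2906]
orientation: [-0.693, 0.721, 0.0, -0.0]
wrist_force: [-0.1, 1.1, 1.3]
finger_gap: 0.0852
```

```bash
cat > m.py <<'E'
from h import *
def line(q,name):
    r=cv2.minAreaRect((q[:,:2]*1000).astype(np.float32)); c=q[:,:2].mean(0); w,v=np.linalg.eigh(np.cov((q[:,:2]-c).T)); a=v[:,1]
    print(name,len(q),'mean',q.mean(0).round(4),'rect',np.round(r[0],1),np.round(r[1],1),round(r[2],1),'longaxis deg',round(np.degrees(np.arctan2(a[1],a[0]))%180,1),'z',q[:,2].min().round(4),q[:,2].max().round(4))
def sel(P,c,w,z0,z1):
    p=P.reshape(-1,3); return p[(p[:,2]>z0)&(p[:,2]<z1)&(abs(p[:,0]-c[0])<w[0])&(abs(p[:,1]-c[1])<w[1])]
E
python3 - <<'E'
from m import *
P=np.load('/tmp/w1.npz')['P']
line(sel(P,(.606,.165),(.05,.09),.152,.17),'lidtop'); line(sel(P,(.606,.165),(.05,.09),.12,.15),'lid')
im,d,P=cloud('wrist'); np.savez('/tmp/w2',im=im,d=d,P=P); cv2.imwrite('pics/w2.png',im[...,::-1])
s=manip.get_state();print(s['eef_pos'],s['orientation'])
line(sel(P,(.57,-.227),(.06,.06),.124,.145),'handletop')
line(sel(P,(.57,-.227),(.06,.06),.1,.145),'handles')
line(sel(P,(.57,-.25),(.03,.09),.066,.082),'rail')
E
```

```text
lidtop 847 mean [0.6065 0.1644 0.158 ] rect [607.7 167.6] [116.7   4.3] 83.1 longaxis deg 83.2 z 0.152 0.1622
lid 1361 mean [0.6059 0.1639 0.1356] rect [606.2 167.9] [116.6   3.9] 84.5 longaxis deg 83.2 z 0.12 0.15
[ 0.56917928 -0.22420155  0.28824619] [-0.69075059  0.72308916  0.00126276 -0.00202254]
handletop 438 mean [ 0.5686 -0.227   0.1279] rect [ 568.7 -226.2] [35.9 53.2] 84.7 longaxis deg 174.3 z 0.124 0.1307
handles 1432 mean [ 0.5685 -0.2274  0.1161] rect [ 568.4 -225.4] [41.9 53.1] 86.5 longaxis deg 174.4 z 0.1 0.1307
rail 443 mean [ 0.5654 -0.2625  0.0747] rect [ 566.5 -245.7] [ 19.8 138.3] 0.2 longaxis deg 84.7 z 0.0664 0.0819
```

View pics/w2.png

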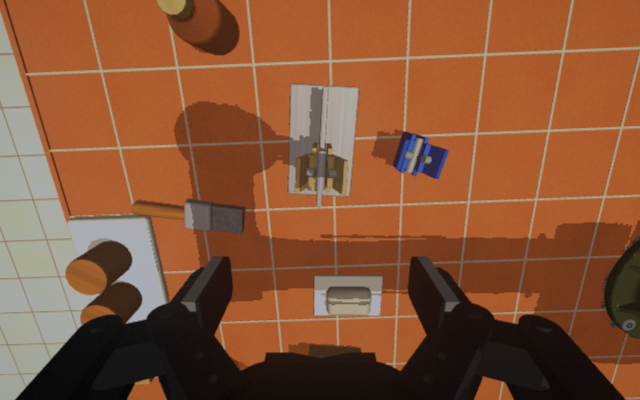

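The wrist view shows the wooden clip on the rail at (322,170), yaw about -5.4°, with the blue clip to its right at (420,155).

```bash
python3 - <<'E'
from m import *
D=np.load('/tmp/w2.npz');P=D['P'];im=D['im'].astype(int)
m=(im[...,2]>im[...,0]+30)&(P[...,2]>.01)&(abs(P[...,1]+.24)<.1)
line(P[m],'blue');
for x0 in (.02,.04,.06): 
  q=P[m&(P[...,2]>x0)]; print(len(q), q.max(0) if len(q) else '', q.min(0) if len(q) else '')
E
```

```text
blue 583 mean [ 0.4515 -0.2312  0.0632] rect [ 450.1 -230.2] [49.2 53.3] 74.9 longaxis deg 164.3 z 0.0103 0.0803
581 [ 0.47970072 -0.20395313  0.08027059] [ 0.42063511 -0.25602561  0.04315781]
581 [ 0.47970072 -0.20395313  0.08027059] [ 0.42063511 -0.25602561  0.04315781]
257 [ 0.47970072 -0.20667139  0.08027059] [ 0.42063511 -0.25411088  0.06007247]
```

Call:
jog_arm:
  motion:
    - {"ax": 0, "ay": 0, "az": -0.05, "dx": -0.001, "dy": -0.002, "dz": -0.03, "claw": 1}
    - {"ax": 0, "ay": 0, "az": 0, "dx": 0, "dy": 0, "dz": -0.03, "claw": 1}
    - {"ax": 0, "ay": 0, "az": 0, "dx": 0, "dy": 0, "dz": -0.03, "claw": 1}
    - {"ax": 0, "ay": 0, "az": 0, "dx": 0, "dy": 0, "dz": -0.02, "claw": 1}
    - {"ax": 0, "ay": 0, "az": 0, "dx": 0, "dy": 0, "dz": 0, "claw": 1}
  force: 20

```text
t: 2.7
eef_pos: [0.5648, -0.2195, 0.1748]
orientation: [-0.676, 0.737, 0.004, -0.003]
wrist_force: [0.1, 0.2, -1.4]
finger_gap: 0.0854
```

```bash
python3 - <<'E'
from m import *
im,d,P=cloud('wrist'); cv2.imwrite('pics/w3.png',im[...,::-1])
s=manip.get_state();print(s['eef_pos'],R.from_quat(s['orientation']).as_matrix().round(4))
line(sel(P,(.569,-.227),(.032,.03),.124,.14),'handletop')
line(sel(P,(.569,-.227),(.03,.03),.1,.14),'handles')
line(sel(P,(.57,-.28),(.015,.03),.066,.082),'rail')
E
```

```text
[ 0.56577008 -0.22011391  0.17841196] [[-8.690e-02 -9.962e-01 -5.600e-03]
 [-9.962e-01  8.690e-02  8.000e-04]
 [-3.000e-04  5.700e-03 -1.000e+00]]
handletop 1037 mean [ 0.5685 -0.2273  0.1279] rect [ 568.4 -226.2] [36.5 53.1] 85.0 longaxis deg 174.6 z 0.124 0.1309
handles 3319 mean [ 0.5685 -0.2279  0.1165] rect [ 568.4 -226.3] [44.1 53.1] 85.0 longaxis deg 174.6 z 0.1 0.1309
rail 624 mean [ 0.5636 -0.2797  0.0749] rect [ 566.5 -280. ] [59.9 21.1] 89.9 longaxis deg 83.7 z 0.0666 0.0818
```

View pics/w3.png

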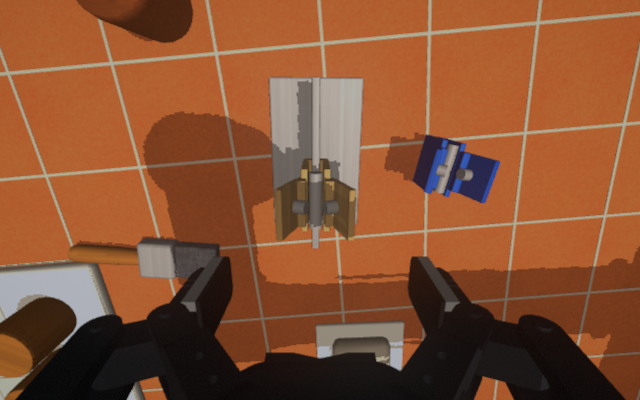

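Call:
jog_arm:
  motion:
    - {"ax": 0, "ay": 0, "az": 0, "dx": 0.002, "dy": -0.003, "dz": -0.01, "claw": 1}
    - {"ax": 0, "ay": 0, "az": 0, "dx": 0.001, "dy": -0.003, "dz": -0.02, "claw": 1}
    - {"ax": 0, "ay": 0, "az": 0, "dx": 0, "dy": 0, "dz": -0.02, "claw": 1}
    - {"ax": 0, "ay": 0, "az": 0, "dx": 0, "dy": 0, "dz": -0.02, "claw": 1}
    - {"ax": 0, "ay": 0, "az": 0, "dx": 0, "dy": 0, "dz": 0, "claw": 1}

```text
t: 3.17
eef_pos: [0.569, -0.226, 0.108]
orientation: [-0.676, 0.737, 0.002, -0.001]
wrist_force: [-0.4, 0.2, -0.8]
finger_gap: 0.0853
```

Call:
jog_arm:
  motion:
    - {"ax": 0, "ay": 0, "az": 0, "dx": 0, "dy": 0, "dz": 0, "claw": 1}
    - {"ax": 0, "ay": 0, "az": 0, "dx": 0, "dy": 0, "dz": 0, "claw": 1}
    - {"ax": 0, "ay": 0, "az": 0, "dx": 0, "dy": 0, "dz": 0, "claw": 1}
    - {"ax": 0, "ay": 0, "az": 0, "dx": 0, "dy": 0, "dz": 0, "claw": 1}
    - {"ax": 0, "ay": 0, "az": 0, "dx": 0, "dy": 0, "dz": 0, "claw": 1}

```text
t: 3.58
eef_pos: [0.5706, -0.2265, 0.1125]
orientation: [-0.676, 0.737, -0.001, 0.001]
wrist_force: [-0.2, 0.1, -0.3]
finger_gap: 0.0855
```

Call:
jog_arm:
  motion:
    - {"ax": 0, "ay": 0, "az": 0, "dx": -0.002, "dy": 0, "dz": -0.005, "claw": 0.7}
    - {"ax": 0, "ay": 0, "az": 0, "dx": 0, "dy": 0, "dz": -0.004, "claw": 0.66}
    - {"ax": 0, "ay": 0, "az": 0, "dx": 0, "dy": 0, "dz": 0, "claw": 0.6}
    - {"ax": 0, "ay": 0, "az": 0, "dx": 0, "dy": 0, "dz": 0, "claw": 0.5}
    - {"ax": 0, "ay": 0, "az": 0, "dx": 0, "dy": 0, "dz": 0, "claw": 0.4}
  force: 20

```text
t: 4.0
eef_pos: [0.5679, -0.2264, 0.1019]
orientation: [-0.676, 0.737, 0.0, -0.0]
wrist_force: [-0.3, -0.7, -0.8]
finger_gap: 0.0345
```

Call:
jog_arm:
  motion:
    - {"ax": 0, "ay": 0, "az": 0, "dx": 0, "dy": 0, "dz": 0, "claw": 0.3}
    - {"ax": 0, "ay": 0, "az": 0, "dx": 0, "dy": 0, "dz": 0, "claw": 0.2}
    - {"ax": 0, "ay": 0, "az": 0, "dx": 0, "dy": 0, "dz": 0, "claw": 0.1}
    - {"ax": 0, "ay": 0, "az": 0, "dx": 0, "dy": 0, "dz": 0, "claw": 0}
    - {"ax": 0, "ay": 0, "az": 0, "dx": 0, "dy": 0, "dz": 0, "claw": 0}
  force: 20

```text
t: 4.42
eef_pos: [0.5681, -0.2264, 0.1023]
orientation: [-0.676, 0.737, 0.0, -0.0]
wrist_force: [0.8, -0.8, -1.4]
finger_gap: 0.0273
```

Call:
jog_arm:
  motion:
    - {"ax": 0, "ay": 0, "az": 0, "dx": 0, "dy": 0, "dz": 0, "claw": 0}
    - {"ax": 0, "ay": 0, "az": 0, "dx": 0, "dy": 0, "dz": 0, "claw": 0}
    - {"ax": 0, "ay": 0, "az": 0, "dx": 0, "dy": 0, "dz": 0, "claw": 0}
    - {"ax": 0, "ay": 0, "az": 0, "dx": 0, "dy": 0, "dz": 0, "claw": 0}
    - {"ax": 0, "ay": 0, "az": 0, "dx": 0, "dy": 0, "dz": 0, "claw": 0}
  force: 20

```text
t: 4.83
eef_pos: [0.5681, -0.2264, 0.1023]
orientation: [-0.676, 0.737, 0.0, -0.0]
wrist_force: [0.3, -0.3, -1.1]
finger_gap: 0.0274
```

```bash
python3 - <<'E'
from h import *
s=manip.get_state();print(s['eef_pos'],s['orientation'],s['wrist_force'],s['finger_gap'])
im,d,P=cloud('wrist'); a=im[:,:,::-1]
im,d,P=cloud('side'); b=cv2.resize(im[210:310,300:420,::-1],(480,400),interpolation=3)
cv2.imwrite('pics/w4.png',np.hstack([a[:,170:470],b]))
E
```

```text
[ 0.56807291 -0.22644138  0.10225645] [-6.75677278e-01  7.37197539e-01  3.90966615e-05 -5.17627817e-05] [ 0.34801289 -0.25277678 -1.14501013] 0.0273522531418554
```

View pics/w4.png

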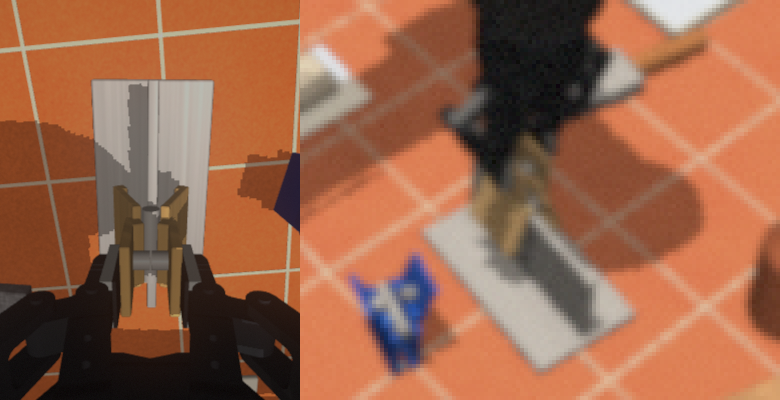

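The clip is squeezed open (handles parallel, gap 27 mm), jaws clear of the rail on both sides. Next I lift straight up.

Call:
jog_arm:
  motion:
    - {"ax": 0, "ay": 0, "az": 0, "dx": 0, "dy": 0, "dz": 0.006, "claw": 0}
    - {"ax": 0, "ay": 0, "az": 0, "dx": 0, "dy": 0, "dz": 0.01, "claw": 0}
    - {"ax": 0, "ay": 0, "az": 0, "dx": 0, "dy": 0, "dz": 0.015, "claw": 0}
    - {"ax": 0, "ay": 0, "az": 0, "dx": 0, "dy": 0, "dz": 0.02, "claw": 0}
    - {"ax": 0, "ay": 0, "az": 0, "dx": 0, "dy": 0, "dz": 0.02, "claw": 0}
  force: 20

```text
t: 5.35
eef_pos: [0.568, -0.2265, 0.175]
orientation: [-0.676, 0.737, -0.0, -0.0]
wrist_force: [1.3, -0.3, -0.6]
finger_gap: 0.027
```

Call:
jog_arm:
  motion:
    - {"ax": 0, "ay": 0, "az": 0, "dx": 0, "dy": 0.005, "dz": 0.025, "claw": 0}
    - {"ax": 0, "ay": 0, "az": 0, "dx": 0, "dy": 0.01, "dz": 0.025, "claw": 0}
    - {"ax": 0, "ay": 0, "az": 0, "dx": 0.004, "dy": 0.018, "dz": 0.02, "claw": 0}
    - {"ax": 0, "ay": 0, "az": 0, "dx": 0.005, "dy": 0.025, "dz": 0.01, "claw": 0}
    - {"ax": 0, "ay": 0, "az": 0, "dx": 0.005, "dy": 0.03, "dz": 0, "claw": 0}

```text
t: 5.77
eef_pos: [0.5829, -0.1389, 0.2584]
orientation: [-0.675, 0.738, -0.003, 0.002]
wrist_force: [0.3, 0.5, -0.4]
finger_gap: 0.0269
```

Call:
jog_arm:
  motion:
    - {"ax": 0, "ay": 0, "az": -0.007, "dx": 0.005, "dy": 0.03, "dz": 0, "claw": 0}
    - {"ax": 0, "ay": 0, "az": -0.007, "dx": 0.005, "dy": 0.03, "dz": 0, "claw": 0}
    - {"ax": 0, "ay": 0, "az": -0.007, "dx": 0.005, "dy": 0.03, "dz": 0, "claw": 0}
    - {"ax": 0, "ay": 0, "az": -0.006, "dx": 0.005, "dy": 0.03, "dz": 0, "claw": 0}
    - {"ax": 0, "ay": 0, "az": -0.006, "dx": 0.005, "dy": 0.03, "dz": 0, "claw": 0}

```text
t: 6.18
eef_pos: [0.6072, 0.013, 0.2549]
orientation: [-0.663, 0.748, -0.0, 0.001]
wrist_force: [1.2, -0.8, -1.9]
finger_gap: 0.0271
```

Call:
jog_arm:
  motion:
    - {"ax": 0, "ay": 0, "az": 0, "dx": 0, "dy": 0.03, "dz": 0, "claw": 0}
    - {"ax": 0, "ay": 0, "az": 0, "dx": 0, "dy": 0.03, "dz": 0, "claw": 0}
    - {"ax": 0, "ay": 0, "az": 0, "dx": 0, "dy": 0.02, "dz": 0, "claw": 0}
    - {"ax": 0, "ay": 0, "az": 0, "dx": 0, "dy": 0.01, "dz": 0, "claw": 0}
    - {"ax": 0, "ay": 0, "az": 0, "dx": 0, "dy": 0, "dz": 0, "claw": 0}

```text
t: 6.6
eef_pos: [0.607, 0.1035, 0.254]
orientation: [-0.664, 0.747, -0.0, 0.0]
wrist_force: [-0.6, -0.4, -0.8]
finger_gap: 0.0273
```

```bash
python3 - <<'E'
from m import *
s=manip.get_state();print(s['eef_pos'],R.from_quat(s['orientation']).as_matrix().round(3).tolist(),s['wrist_force'],s['finger_gap'])
im,d,P=cloud('wrist'); cv2.imwrite('pics/w5.png',im[...,::-1])
line(sel(P,(.607,.167),(.03,.08),.14,.166),'lid')
E
```

```text
[0.60703006 0.10349137 0.25398626] [[-0.117, -0.993, 0.001], [-0.993, 0.117, 0.0], [-0.0, -0.0, -1.0]] [-0.56407182 -0.39822365 -0.82091027] 0.027314826677509868
lid 201 mean [0.6105 0.1895 0.1576] rect [607.7 167.8] [117.1   2.9] 83.1 longaxis deg 83.3 z 0.14 0.1614
```

View pics/w5.png

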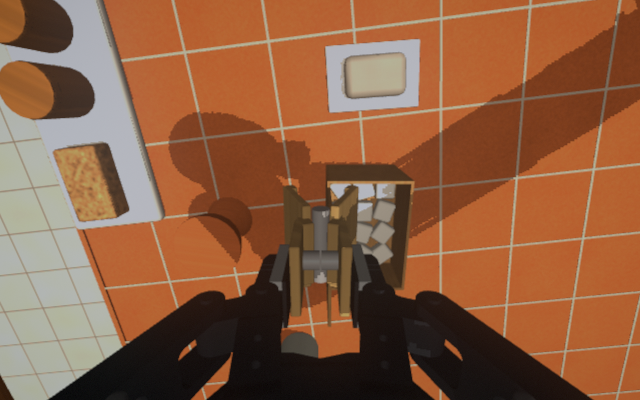

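The clip is held open and symmetric about column 320 (jaws at 290/350). Below it are the open carton, and the lid edge at (329,305). The soap dish is at (373,75).

```bash
python3 - <<'E'
from m import *
im,d,P=cloud('wrist'); i=im.astype(int); e=manip.get_state()['eef_pos']
m=(i[...,0]>i[...,2]+35)&(P[...,2]>.19)&(abs(P[...,1]-e[1])<.05)
q=P[m]; print(len(q),np.percentile(q,[1,50,99],axis=0).round(4))
for lo,hi in((.2,.22),(.22,.24),(.25,.27),(.27,.3)): 
    z=q[(q[:,2]>lo)&(q[:,2]<hi)]; 
    if len(z)>10: line(z,(lo,hi))
E
```

```text
5676 [[0.5506 0.0754 0.202 ]
 [0.6103 0.0919 0.2517]
 [0.6573 0.1206 0.3388]]
(0.2, 0.22) 915 mean [0.6076 0.0922 0.2102] rect [607.8  97.9] [41.8 50.2] 83.1 longaxis deg 173.0 z 0.2001 0.2199
(0.22, 0.24) 602 mean [0.6065 0.083  0.2293] rect [606.8  89.6] [25.4 36.9] 83.0 longaxis deg 173.1 z 0.22 0.2399
(0.25, 0.27) 1007 mean [0.6079 0.095  0.2551] rect [613.8 100.8] [36.9 43.7] 80.9 longaxis deg 90.3 z 0.25 0.27
(0.27, 0.3) 1802 mean [0.6083 0.1001 0.278 ] rect [608.6 102.2] [36.9 83.8] 83.3 longaxis deg 167.1 z 0.27 0.3
```

Call:
jog_arm:
  motion:
    - {"ax": 0, "ay": 0, "az": 0, "dx": 0.0005, "dy": 0.012, "dz": 0, "claw": 0}
    - {"ax": 0, "ay": 0, "az": 0, "dx": 0, "dy": 0.02, "dz": 0, "claw": 0}
    - {"ax": 0, "ay": 0, "az": 0, "dx": 0, "dy": 0.02, "dz": 0, "claw": 0}
    - {"ax": 0, "ay": 0, "az": 0, "dx": 0, "dy": 0.012, "dz": 0, "claw": 0}
    - {"ax": 0, "ay": 0, "az": 0, "dx": 0, "dy": 0, "dz": 0, "claw": 0}

```text
t: 7.12
eef_pos: [0.6075, 0.167, 0.253]
orientation: [-0.664, 0.748, 0.0, -0.0]
wrist_force: [0.4, -0.6, -0.6]
finger_gap: 0.0272
```

Call:
jog_arm:
  motion:
    - {"ax": 0, "ay": 0, "az": 0, "dx": 0, "dy": 0, "dz": -0.01, "claw": 0}
    - {"ax": 0, "ay": 0, "az": 0, "dx": 0, "dy": 0, "dz": -0.01, "claw": 0}
    - {"ax": 0, "ay": 0, "az": 0, "dx": 0, "dy": 0, "dz": -0.01, "claw": 0}
    - {"ax": 0, "ay": 0, "az": 0, "dx": 0, "dy": 0, "dz": 0, "claw": 0}
    - {"ax": 0, "ay": 0, "az": 0, "dx": 0, "dy": 0, "dz": 0, "claw": 0}

```text
t: 7.53
eef_pos: [0.6072, 0.1647, 0.2219]
orientation: [-0.663, 0.748, 0.0, -0.001]
wrist_force: [0.1, 0.7, 0.0]
finger_gap: 0.0272
```

```bash
python3 - <<'E'
from m import *
im,d,P=cloud('wrist'); s=manip.get_state(); e=s['eef_pos']; print(e,s['orientation'],s['finger_gap'],s['wrist_force'])
cv2.imwrite('pics/w6.png',im[...,::-1])
i=im.astype(int); m=(i[...,0]>i[...,2]+35)&(abs(P[...,0]-.607)<.03)&(abs(P[...,1]-e[1])<.05)
q=P[m]
for lo,hi in((e[2]-.054,e[2]-.034),(e[2]-.034,e[2]-.014)): 
    z=q[(q[:,2]>lo)&(q[:,2]<hi)]; line(z,'jaws')
line(sel(P,(.607,.167),(.008,.08),.14,.165),'lid')
E
```

```text
[0.6075469  0.16489305 0.2230187 ] [-6.63202734e-01  7.48439688e-01 -9.48420938e-05 -3.97975304e-04] 0.02702820999443541 [-0.44470199  0.29542609 -0.15180125]
jaws 912 mean [0.6081 0.1547 0.1788] rect [607.8 160.2] [41.9 50.1] 83.1 longaxis deg 171.3 z 0.169 0.189
jaws 578 mean [0.6072 0.1453 0.199 ] rect [608.3 164.7] [50.9 35.7] 83.0 longaxis deg 170.7 z 0.189 0.209
lid 306 mean [0.6041 0.1402 0.1597] rect [607.5 168.2] [116.9   2.3] 83.2 longaxis deg 83.3 z 0.1458 0.1617
```

View pics/w6.png

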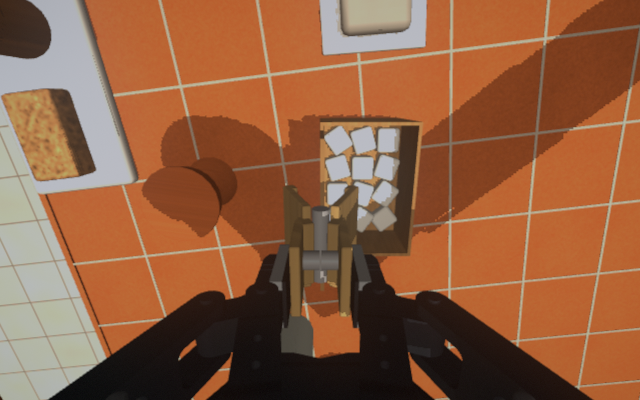

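The jaws are centred over the lid (x 0.6078 against 0.6075) with no tilt. Now I descend the last 35 mm and shift 3 mm in y.

Call:
jog_arm:
  motion:
    - {"ax": 0, "ay": 0, "az": 0, "dx": 0, "dy": 0.003, "dz": -0.007, "claw": 0}
    - {"ax": 0, "ay": 0, "az": 0, "dx": 0, "dy": 0, "dz": -0.008, "claw": 0}
    - {"ax": 0, "ay": 0, "az": 0, "dx": 0, "dy": 0, "dz": -0.008, "claw": 0}
    - {"ax": 0, "ay": 0, "az": 0, "dx": 0, "dy": 0, "dz": -0.008, "claw": 0}
    - {"ax": 0, "ay": 0, "az": 0, "dx": 0, "dy": 0, "dz": -0.004, "claw": 0}

```text
t: 8.0
eef_pos: [0.607, 0.1685, 0.1861]
orientation: [-0.663, 0.748, 0.0, -0.001]
wrist_force: [-0.5, -0.2, -0.9]
finger_gap: 0.027
```

Call:
jog_arm:
  motion:
    - {"ax": 0, "ay": 0, "az": 0, "dx": 0, "dy": 0, "dz": 0, "claw": 0}
    - {"ax": 0, "ay": 0, "az": 0, "dx": 0, "dy": 0, "dz": 0, "claw": 0}
    - {"ax": 0, "ay": 0, "az": 0, "dx": 0, "dy": 0, "dz": 0, "claw": 0}
    - {"ax": 0, "ay": 0, "az": 0, "dx": 0, "dy": 0, "dz": 0, "claw": 0}
    - {"ax": 0, "ay": 0, "az": 0, "dx": 0, "dy": 0, "dz": 0, "claw": 0}

```text
t: 8.42
eef_pos: [0.6078, 0.1686, 0.1888]
orientation: [-0.663, 0.748, -0.0, 0.0]
wrist_force: [0.2, -0.2, -1.2]
finger_gap: 0.0272
```

```bash
python3 - <<'E'
from m import *
im,d,P=cloud('wrist'); s=manip.get_state(); e=s['eef_pos']; print(e,s['orientation'],s['finger_gap'],s['wrist_force'])
i=im.astype(int); m=(i[...,0]>i[...,2]+35)&(abs(P[...,0]-.607)<.035)&(abs(P[...,1]-e[1])<.05)
q=P[m]; z=q[(q[:,2]>e[2]-.054)&(q[:,2]<e[2]-.034)]; line(z,'jaws')
line(sel(P,(.605,.13),(.012,.05),.15,.165),'lid')
a=im[60:360,170:470,::-1]
im,d,P=cloud('side'); line(sel(P,(.606,.165),(.02,.09),.12,.14),'lid-side'); b=cv2.resize(im[130:230,225:350,::-1],(500,400),interpolation=3)
cv2.imwrite('pics/w7.png',np.hstack([cv2.resize(a,(300,400)),b]))
E
```

```text
[0.60771768 0.16861778 0.1886993 ] [-6.63434435e-01  7.48234367e-01 -5.53689207e-05  2.82185734e-04] 0.02734678556094349 [-0.3515982  -0.35568228 -0.85444768]
jaws 893 mean [0.6089 0.1587 0.145 ] rect [608.5 164.2] [41.6 50. ] 82.6 longaxis deg 172.4 z 0.1348 0.1547
lid 384 mean [0.6025 0.1289 0.1599] rect [599.1 131.4] [38.3 22.7] 65.3 longaxis deg 84.5 z 0.1531 0.1644
lid-side 44 mean [0.6023 0.1393 0.1302] rect [603.3 163.1] [ 36.  106.5] 9.6 longaxis deg 86.7 z 0.1205 0.1398
```

View pics/w7.png

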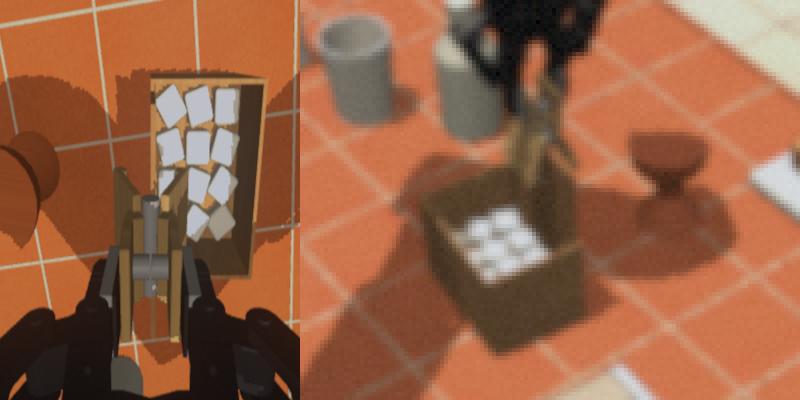

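The clip is astride the lid's middle (left crop: jaws at x≈120/185, lid between them). The carton is in place and the wrist force is near zero. I'm handing it in.

```bash
python3 -c "
from workcell import manip; print(manip.sign_off())"
```

```text
the job is handed in; nothing more can be done
None
```

The wooden clip was squeezed open, lifted off the rail and lowered astride the middle of the lid's top edge. I handed the job in with it still held open there at 20 N, at about 8.5 s of the 37 s.

Last checks:
- **Opening:** the finger gap was 27.3 mm, so the clip is at its fully open stop (28 mm nominal).
- **Centring:** the clip is within about 1 mm of the lid's centre plane. It is about 1 mm off the lid's middle, taking the clip's position from the tool, because the jaws were partly hidden.
- **Depth:** the jaw tips are about 20 mm below the lid's top edge. My two estimates of the clip's height in the fingers differed by 4 mm (7 against 11 mm below the tool tip), so the depth is uncertain by about 2 mm.
- **Contact:** the wrist force was about 1 N, no more than in free air, so there was no sign of the clip touching the carton. The last side picture showed the carton standing and undisturbed.
- **Poor readings:** the last depth fits of the lid were spoilt by the clip and fingers blocking the view. I used the lid position measured just before the final descent.

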